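# Load an agate slab under the hold-down leaf of a marking-out stage

## Robot

A 7-joint arm with a two-finger parallel gripper is mounted at the origin on a cart in front of the work surface, level with it; the furniture and walls round the work are solid. World frame = base frame: x ahead of the robot, y to its left, z up, the work surface at z = 0. Lengths are in mm, angles in rad, forces in N, time in s.
With the tool pointing down it reaches from about 425 to 825 mm from the base axis. Payload 3.6 kg.
Tool frame: the origin (TCP) lies between the finger pads; the fingertips stand 8 mm ahead of it and the grasp point (between the pads) lies 11 mm behind it; z points along the fingers, y is the line along which they close (so a half turn about z gives the same grasp; the last joint's range is limited). The gripper opens to 85 mm and grips with 20 to 120 N. Pads are 22 mm wide; open, the fingers measure 114 mm over their backs; the gripper's body (76 mm by 85 mm) begins 54 mm behind the grasp point. The pads swing forward as they close: fully open they stand 13 mm farther back than shut.
Start: joints at [-1.266, 0.615, -0.013, 1.423, 0.008, 1.103, -0.04], TCP at [211.086, 614.74, 239.297] pointing down, gripper open.
Joint ranges: [-3.12, 3.12], [-0.3, 2.06], [-1.34, 1.32], [0.26, 2.42], [-1.36, 4.5], [0.01, 1.98], [-2.84, 2.84]. Speed limits (rad/s): [2.79, 2.79, 3.14, 3.14, 3.14, 3.14, 3.14].

## Interface

Orientations are given as a unit quaternion [w, x, y, z].
In Python, from workcell import r, optics, masks_of, pinpoint gives the robot as it stands. The module is installed in compiled form; this text tells all that it offers.
- The arm moves only by the shell command python3 -m jog 'ROWS' [FORCE]. ROWS is JSON, a list of rows, each an object of numbers: "fingers": the finger opening in cm, from 0 to 8.54; "dx", "dy", "dz": the shift along the tool's x, y, z in cm; "ax", "ay", "az": the turn, a rotation vector about the tool's x, y, z in degrees. A call has 1 to 12 rows; each row is the pose to reach, as a shift and turn from the pose commanded when the call began, along the tool's axes at that moment; what a row does not reach only later rows make up. A row lasts 1/12 s, in which the tool goes at most 41.7 mm and 7.16 degrees, less where a joint would pass 70% of its speed; a pose out of reach is approached as far as the arm can. A call with a gripper value outside its range is refused whole. The fingers move at their own pace and stop on an object; FORCE is the grip in N (left out, the last holds). Time passes only in rows, so rows that repeat a pose let the fingers close. It gives the time, the measured TCP pose, the force, the opening and the grip force at its end, in the units of the state.
- r.sense(): the state, without advancing time (a new reading comes with each control period).
- optics.snapshot(name): name is "scene" or "top" or "wrist"; returns the picture (384x512x3 uint8, red, green, blue); there is no depth.
- optics.get_calibration(name): a dict with "mtx" (3x3 intrinsics, pixels), "rvec" (rotation vector, rad) and "tvec" (3), from world to camera coordinates, as OpenCV has them; the wrist camera has in their place "hand_eye" (4x4, takes a point from camera to tool coordinates, whose origin is the TCP and whose axes are the flange's). Camera axes: x right, y down, z forward; pixel columns grow to the right and rows downward; lengths in mm; the calibration is good to about 2 mm. A picture is of the moment at which its call begins: read the wrist's pose just before it. get_calibration takes no time and is no camera call.
- r.close_job(): hands the job in; it is judged then, once.
Trained networks look in the newest picture that a camera, given by its name, has taken for a name from the list of things; names that differ only in an ending like _2 or _b are one class to them, and where a whole thing is asked for, a point or a joint stands for the part that bears it (a point fixed in the world has none). Each returns a list of dicts, best first, with "p" (0 to 1); they miss things now and then, are a little off and sometimes report something else, mostly with a low value. They report only what shows in the picture. A call takes as long as a camera call. They do not tell look-alikes from the thing itself.
- masks_of(camera, query): "pixels" (384x512 bool, what is visible of it).
- pinpoint(camera, query): "centre" ([x, y, z] in mm, in world coordinates, good to about 4 mm: a listed point, or the origin of a listed thing).
The state is a dict: "clock": time; "joints": joint angles; "qvel": joint speeds; "effort": joint torques, N m; "position": TCP position; "orientation": TCP orientation; "ft_force": force on the tool from outside, world axes, zero at the start; "ft_torque": the same for the moment, N m; "width": finger opening in mm; "grip_force": force on a finger pad.
Only numpy, scipy, OpenCV 4.12 (cv2) and the standard library are available. Lean on these libraries where they do the work, as an engineer would, in place of code of your own. Each camera call takes 0.05 s, during which the arm holds its last target. There are 200 camera calls.

## Task

The banded agate slab lies on the sprung white platen of the marking-out stage, which holds it too high to go under the dark steel leaf spring. With the fingertips press the slab down hard against the platen, slide it along the guide rails so that its front passes under the spring, bring it fully home against the end stop and then let go, so that the spring clamps it flat for marking. Do not pick the slab up, leave the spring itself alone, and do not disturb the other things on the bench.

Things in the scene. Friction and masses are not known exactly. Their poses are not given: they have to be found in the camera images.
- stage: marking-out stage, fixed on the bench. Origin: underside of the grey metal base (226 x 108 x 10 mm, x -130 to +95 mm), on the centre line between the steel guide rails. +x: direction in which slabs are slid in; z up. Rails along x, 72 mm apart inside, tops 30 mm up. Open at the -x end; end stop face at x = +66 mm; spring block with clamp screws beyond x = +74 mm, 43 mm high.
- platen (a joint): white plastic sprung plate between the rails (stage x -128 to +64 mm), moves only up and down. Value in m: 0 up (top 26 mm above bench), grows when pressed, 0.008 bottomed. 6 N to start, 14 N to bottom. Pressed 5 mm or more, the slab fits under the spring's nose; less, and its front edge jams against the nose. Rises by itself when released until the slab meets the spring.
- leaf (a joint): leaf spring, smooth dark steel strip 42 mm wide, 1.8 mm thick, rooted at stage x = +78 mm, 35 mm up, sloping down to its bend (x = +40 mm, underside 25 mm up), then turned up to its nose. Value in rad: 0 at rest, grows when lifted (0.026 per mm at the bend). At the bend: 2 N preload, 0.8 N per mm; it presses on the slab and drags. About 0.18 with the slab clamped.
- leaf_nose (a point): middle of the leaf spring's front edge (the nose, facing the incoming slab); at rest at stage x = +27 mm, 30 mm above the bench; moves with the spring
- slab_center (a point): centre (half-way up) of the loose agate slab: oval, ring-banded, 94 mm long (its own y), 67 wide, 8 thick, about 40 g, on the platen, long way along the channel, centred at stage x -75 to -50 mm. Its top is 34 mm above the bench with the platen up, 26 mm bottomed. Friction of platen, rails, spring low (0.08), of fingertips far higher: a tip pressed on its rear half with 12 to 20 N carries it.
- home (a point): where the slab's centre lies when fully home against the end stop and clamped under the spring: stage x = +19 mm, 27.7 mm above the bench; fixed on the stage. The rear 50 mm of the slab then lie clear of the spring.
- small_slab: bystander: a smaller loose grey banded agate slab, 80 x 57 x 8 mm, lying on the bench beside the stage; origin at the centre of its underside
- marker_pen: bystander: marker pen, 135 mm long, 16 mm thick, lying on the bench beside the stage; origin at the centre of its underside
- jar: bystander: white jar with a black screw lid, 55 mm across, 68 mm high, standing beyond the spring end of the stage; origin at the centre of its underside
- rough_stone: bystander: piece of rough stone, 44 x 32 x 23 mm, lying on the bench off the open end of the stage; origin at the centre of its underside
Things that resemble listed ones, but are neither listed nor needed, are in the scene too. What is shaped like the part that bears slab_center but blue or purple is not meant.

How it is judged:
By the outcome, as a careful person would: the job done as asked, in the order asked, and still so for the second after the job is handed in, with the robot touching nothing.
It also fails if it takes over 38 s, if anything falls off the work surface, if the arm or the gripper's body presses on something with over 40 N, if the wrist force passes 120 N, or if a joint passes its speed limit or range.

## Working session

There is one attempt and no reset: what is moved stays moved. The work goes in short steps, Python scripts to look and compute and a shell command to move; the robot and the scene stay as the last step left them, time stands still between calls to the robot, and variables do not carry over. Pictures are saved under pics/ and viewed, at most 10 in all, crops included, and the job is handed in when it is done.

```bash
mkdir -p pics; python3 - <<'E'
from workcell import r, optics, masks_of, pinpoint
import cv2,numpy as np
s=r.sense();print(s['clock'],s['position'],s['orientation'],s['ft_force'],s['width'])
ims=[]
for c in("scene","top"):
    im=optics.snapshot(c);ims.append(im)
    for q in("stage","slab_center","leaf_nose","home"):
        print(c,q,[(np.round(d['centre']),round(d['p'],2)) for d in pinpoint(c,q)[:3]])
cv2.imwrite('pics/a.png',cv2.cvtColor(np.vstack(ims),cv2.COLOR_RGB2BGR)[:, :])
cv2.imwrite('pics/a.png',cv2.resize(cv2.cvtColor(np.hstack(ims),cv2.COLOR_RGB2BGR),(800,300)))
cv2.imwrite('pics/b.png',cv2.cvtColor(ims[1],cv2.COLOR_RGB2BGR))
E
```

```text
0.0 [210.8607593  614.03888771 238.10258221] [-1.98028664e-04  1.64593624e-01  9.86360580e-01 -1.30570943e-03] [-0.89783578  0.05521816  0.66954591] 85.44886412821135
scene stage [(array([488., 139.,   2.]), 0.61)]
scene slab_center [(array([656., -61.,   5.]), 0.94), (array([497.,  66.,  32.]), 0.82), (array([ 470., -174.,    5.]), 0.66)]
scene leaf_nose [(array([484., 161.,  29.]), 0.71)]
scene home [(array([485., 159.,  30.]), 0.9)]
top stage [(array([492., 134.,  -1.]), 0.85), (array([496.,  63.,  29.]), 0.17)]
top slab_center [(array([499.,  63.,  30.]), 0.73), (array([ 474., -167.,    8.]), 0.73), (array([648., -60.,   5.]), 0.6)]
top leaf_nose [(array([487., 165.,  31.]), 0.6), (array([497.,  62.,  29.]), 0.53)]
top home [(array([489., 154.,  30.]), 0.82)]
```

View pics/a.png

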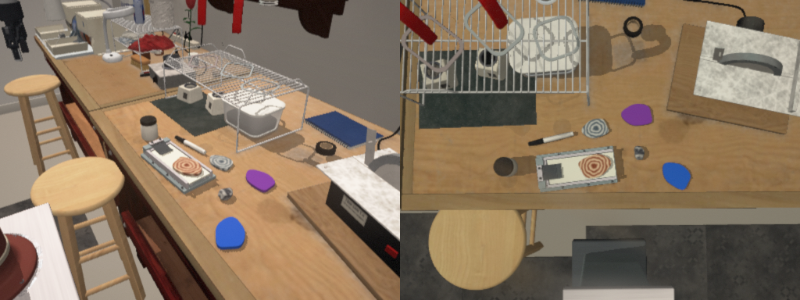

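Candidates in the top picture (stitched-view pixels): the orange/white ring-banded oval on the white platen at about (595,165), a purple one at (637,115), a blue one at (677,175), and a smaller grey slab at (596,128). The orange one fits: it is banded and lies on the platen. I'll confirm it in a crop.

```bash
cat > h.py <<'E'
import cv2,numpy as np
from workcell import optics
def cam(n):
    c=optics.get_calibration(n);return np.array(c['mtx'],float),np.array(c['rvec'],float),np.array(c['tvec'],float).reshape(3)
def toplane(n,uv,z):
    K,rv,t=cam(n);R=cv2.Rodrigues(rv)[0];C=-R.T@t
    d=(np.linalg.inv(K)@np.c_[np.atleast_2d(uv),np.ones(len(np.atleast_2d(uv)))].T).T@R
    return C+d*((z-C[2])/d[:,2])[:,None]
def proj(n,P):
    K,rv,t=cam(n);return cv2.projectPoints(np.atleast_2d(P).astype(float),rv,t,K,None)[0][:,0]
E
python3 - <<'E'
from h import *
from workcell import masks_of
im=optics.snapshot("top")
for q,z in(("stage",15),("slab_center",34),("leaf",30),("platen",26)):
    for d in masks_of("top",q)[:2]:
        m=d['pixels'];v,u=np.nonzero(m)
        P=toplane("top",np.c_[u,v],z)[:,:2].astype(np.float32)
        (c,wh,a)=cv2.minAreaRect(P);print(q,round(d['p'],2),m.sum(),np.round(c),np.round(wh),round(a,1),'mean',np.round(P.mean(0)))
u0,v0,w,h=110,140,190,115
cv2.imwrite('pics/c.png',cv2.cvtColor(cv2.resize(im[v0:v0+h,u0:u0+w],None,fx=4.2,fy=4.2,interpolation=cv2.INTER_CUBIC),cv2.COLOR_RGB2BGR))
E
```

```text
stage 0.8 3812 [491. 121.] [107. 228.] 7.0 mean [488. 134.]
slab_center 0.87 915 [501.  65.] [64. 85.] 26.4 mean [499.  67.]
slab_center 0.83 900 [645. -53.] [65. 88.] 10.2 mean [645. -56.]
leaf 0.73 426 [482. 188.] [42. 51.] 4.9 mean [483. 188.]
leaf 0.49 1355 [492. 105.] [ 71. 191.] 6.7 mean [490. 115.]
platen 0.65 1437 [492. 104.] [ 73. 194.] 6.6 mean [490. 113.]
```

View pics/c.png

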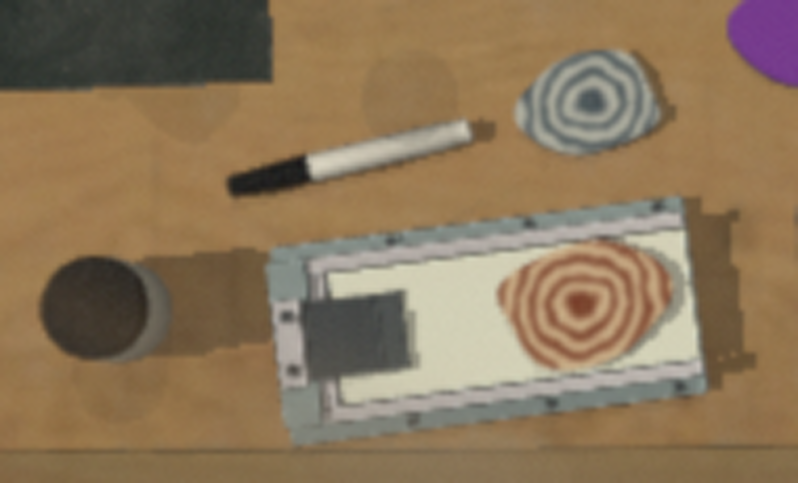

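The crop confirms it. The orange banded slab is at crop (582,303), on the platen at the open end, and the spring is at crop (355,333). The stage origin comes out near (489,137), with +x = (-0.118, 0.993). The slab is at stage x ≈ -73. I'll go above stage x ≈ -95 with the fingers shut and aligned along the stage.

```bash
R='';python3 -m jog '[{"dx":-46,"dy":-44.6,"dz":8,"az":-25.8,"fingers":0},{"dx":-46,"dy":-44.6,"dz":8,"az":-25.8,"fingers":0},{"dx":-46,"dy":-44.6,"dz":8,"az":-25.8,"fingers":0},{"dx":-46,"dy":-44.6,"dz":8,"az":-25.8,"fingers":0},{"dx":-46,"dy":-44.6,"dz":8,"az":-25.8,"fingers":0},{"dx":-46,"dy":-44.6,"dz":8,"az":-25.8,"fingers":0},{"dx":-46,"dy":-44.6,"dz":8,"az":-25.8,"fingers":0},{"dx":-46,"dy":-44.6,"dz":8,"az":-25.8,"fingers":0},{"dx":-46,"dy":-44.6,"dz":8,"az":-25.8,"fingers":0},{"dx":-46,"dy":-44.6,"dz":8,"az":-25.8,"fingers":0},{"dx":-46,"dy":-44.6,"dz":8,"az":-25.8,"fingers":0},{"dx":-46,"dy":-44.6,"dz":8,"az":-25.8,"fingers":0}]'
```

```text
validation failed for argument at $[0]...
```

```bash
python3 -m jog '[{"dx":-4,"dy":-4,"dz":0.8,"ax":0,"ay":0,"az":-2.5,"fingers":0}]'; python3 -m jog --help | head -30
```

```text
clock: 0.83
position: [222.3, 585.1, 233.8]
orientation: [-0.003, 0.137, 0.991, 0.005]
ft_force: [0.3, 0.6, 0.1]
width: 75.3
grip_force: 0.0invalid input: not JSON, or not a number
```

```bash
python3 -m jog '[{"dx":-41,"dy":-43.5,"dz":8,"ax":0,"ay":0,"az":-23.3,"fingers":0},{"dx":-41,"dy":-43.5,"dz":8,"ax":0,"ay":0,"az":-23.3,"fingers":0},{"dx":-41,"dy":-43.5,"dz":8,"ax":0,"ay":0,"az":-23.3,"fingers":0},{"dx":-41,"dy":-43.5,"dz":8,"ax":0,"ay":0,"az":-23.3,"fingers":0},{"dx":-41,"dy":-43.5,"dz":8,"ax":0,"ay":0,"az":-23.3,"fingers":0},{"dx":-41,"dy":-43.5,"dz":8,"ax":0,"ay":0,"az":-23.3,"fingers":0},{"dx":-41,"dy":-43.5,"dz":8,"ax":0,"ay":0,"az":-23.3,"fingers":0},{"dx":-41,"dy":-43.5,"dz":8,"ax":0,"ay":0,"az":-23.3,"fingers":0},{"dx":-41,"dy":-43.5,"dz":8,"ax":0,"ay":0,"az":-23.3,"fingers":0},{"dx":-41,"dy":-43.5,"dz":8,"ax":0,"ay":0,"az":-23.3,"fingers":0},{"dx":-41,"dy":-43.5,"dz":8,"ax":0,"ay":0,"az":-23.3,"fingers":0},{"dx":-41,"dy":-43.5,"dz":8,"ax":0,"ay":0,"az":-23.3,"fingers":0}]'
```

```text
clock: 1.83
position: [454.0, 133.7, 167.3]
orientation: [0.001, -0.06, 0.998, 0.0]
ft_force: [0.6, 0.6, -0.1]
width: 0.3
grip_force: 0.0
```

```bash
python3 -m jog '[{"dx":-3.5,"dy":-9.2,"dz":5,"ax":0,"ay":0,"az":0,"fingers":0},{"dx":-3.5,"dy":-9.2,"dz":5,"ax":0,"ay":0,"az":0,"fingers":0},{"dx":-3.5,"dy":-9.2,"dz":5,"ax":0,"ay":0,"az":0,"fingers":0},{"dx":-3.5,"dy":-9.2,"dz":5,"ax":0,"ay":0,"az":0,"fingers":0},{"dx":-3.5,"dy":-9.2,"dz":5,"ax":0,"ay":0,"az":0,"fingers":0}]'; python3 - <<'E'
from h import *
from workcell import r,pinpoint,masks_of
s=r.sense();im=optics.snapshot("wrist");print(np.round(s['position'],1),np.round(s['orientation'],4))
from scipy.spatial.transform import Rotation as Ro
c=optics.get_calibration("wrist");K=np.array(c['mtx']);q=s['orientation']
T=np.eye(4);T[:3,:3]=Ro.from_quat(np.r_[q[1:],q[0]]).as_matrix();T[:3,3]=s['position'];M=T@np.array(c['hand_eye'])
for d in masks_of("wrist","slab_center")[:2]:
    v,u=np.nonzero(d['pixels']);dd=(M[:3,:3]@np.linalg.inv(K)@np.c_[u,v,np.ones(len(u))].T).T
    P=(M[:3,3]+dd*((34-M[2,3])/dd[:,2])[:,None])[:,:2]
    st=(P-[489.3,137.2])@np.array([[-.118,.993],[.993,.118]]).T
    print(d['p'],len(u),P.mean(0),'stage min/max/mean',st.min(0),st.max(0),st.mean(0))
for q in("slab_center","leaf_nose"):print(q,[(np.round(d['centre']),round(d['p'],2)) for d in pinpoint("wrist",q)[:2]])
cv2.imwrite('pics/d.png',cv2.cvtColor(im,cv2.COLOR_RGB2BGR))
E
```

```text
clock: 2.25
position: [499.0, 46.6, 116.5]
orientation: [-0.001, -0.058, 0.998, -0.0]
ft_force: [0.1, 0.2, -0.5]
width: 0.1
grip_force: 0.0
[499.   46.6 116.5] [-6.000e-04 -5.760e-02  9.983e-01 -2.000e-04]
0.97 6054 [498.85410136  67.48266169] stage min/max/mean [-118.23648658  -31.78380244] [-25.42845352  35.779574  ] [-70.3567009    1.26057673]
0.88 4467 [ 470.21999015 -137.25744238] stage min/max/mean [-299.0124345   -91.64500621] [-243.35515591  -19.79467154] [-270.28479912  -51.33242798]
slab_center [(array([ 474., -172.,    5.]), 0.93), (array([496.,  63.,  30.]), 0.92)]
leaf_nose [(array([485., 163.,  32.]), 0.85)]
```

View pics/d.png

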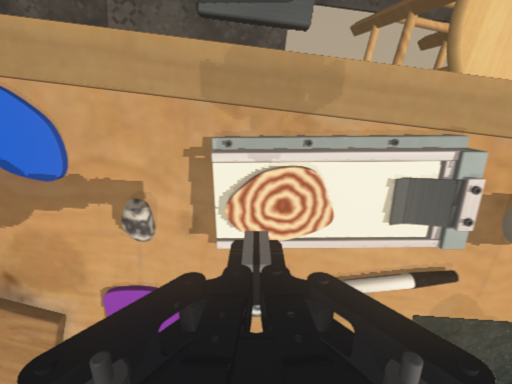

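The wrist view shows the slab at (282,205), lying straight in the channel, centred at stage x ≈ -72. The tips are above its rear half. Descending.

```bash
python3 -m jog '[{"dx":0,"dy":-0.3,"dz":4,"ax":0,"ay":0,"az":0,"fingers":0},{"dx":0,"dy":-0.3,"dz":6,"ax":0,"ay":0,"az":0,"fingers":0},{"dx":0,"dy":-0.3,"dz":6.7,"ax":0,"ay":0,"az":0,"fingers":0},{"dx":0,"dy":-0.3,"dz":7,"ax":0,"ay":0,"az":0,"fingers":0},{"dx":0,"dy":-0.3,"dz":7,"ax":0,"ay":0,"az":0,"fingers":0}]'; python3 -m jog '[{"dx":0,"dy":0,"dz":0.2,"ax":0,"ay":0,"az":0,"fingers":0},{"dx":0,"dy":0,"dz":0.4,"ax":0,"ay":0,"az":0,"fingers":0},{"dx":0,"dy":0,"dz":0.6,"ax":0,"ay":0,"az":0,"fingers":0},{"dx":0,"dy":0,"dz":0.6,"ax":0,"ay":0,"az":0,"fingers":0}]'
```

```text
clock: 2.87
position: [499.3, 46.4, 47.4]
orientation: [0.0, -0.061, 0.998, 0.0]
ft_force: [-0.5, 0.3, -0.5]
width: -0.4
grip_force: 0.0
clock: 3.2
position: [500.0, 45.6, 42.1]
orientation: [0.001, -0.06, 0.998, 0.0]
ft_force: [-1.0, 0.5, 6.2]
width: 0.3
grip_force: 3.1
```

```bash
python3 -m jog '[{"dx":0,"dy":0,"dz":0.3,"ax":0,"ay":0,"az":0,"fingers":0},{"dx":0,"dy":0,"dz":0.6,"ax":0,"ay":0,"az":0,"fingers":0},{"dx":0,"dy":0,"dz":0.8,"ax":0,"ay":0,"az":0,"fingers":0},{"dx":0,"dy":0,"dz":0.8,"ax":0,"ay":0,"az":0,"fingers":0}]'; python3 -m jog '[{"dx":0,"dy":0,"dz":0.1,"ax":0,"ay":0,"az":0,"fingers":0},{"dx":0,"dy":0,"dz":0.2,"ax":0,"ay":0,"az":0,"fingers":0},{"dx":0,"dy":0,"dz":0.2,"ax":0,"ay":0,"az":0,"fingers":0}]'
```

```text
clock: 3.53
position: [500.1, 45.6, 34.8]
orientation: [0.001, -0.06, 0.998, 0.0]
ft_force: [-2.4, 0.8, 12.8]
width: -0.2
grip_force: 6.7
clock: 3.78
position: [500.1, 45.6, 34.3]
orientation: [0.002, -0.06, 0.998, -0.0]
ft_force: [-4.7, 0.2, 21.3]
width: 0.1
grip_force: 11.1
```

```bash
python3 -m jog '[{"dx":0,"dy":0.3,"dz":0,"ax":0,"ay":0,"az":0,"fingers":0},{"dx":0,"dy":0.8,"dz":0,"ax":0,"ay":0,"az":0,"fingers":0},{"dx":0,"dy":1.3,"dz":0,"ax":0,"ay":0,"az":0,"fingers":0},{"dx":0,"dy":1.8,"dz":0,"ax":0,"ay":0,"az":0,"fingers":0},{"dx":0,"dy":2.3,"dz":0,"ax":0,"ay":0,"az":0,"fingers":0},{"dx":0,"dy":2.8,"dz":0,"ax":0,"ay":0,"az":0,"fingers":0},{"dx":0,"dy":3.3,"dz":0,"ax":0,"ay":0,"az":0,"fingers":0},{"dx":0,"dy":3.5,"dz":0,"ax":0,"ay":0,"az":0,"fingers":0},{"dx":0,"dy":3.5,"dz":0,"ax":0,"ay":0,"az":0,"fingers":0}]'; cat > w.py <<'E'
from h import *
import sys
from workcell import r,pinpoint,masks_of
from scipy.spatial.transform import Rotation as Ro
s=r.sense();im=optics.snapshot("wrist");print(np.round(s['position'],1))
c=optics.get_calibration("wrist");K=np.array(c['mtx']);q=s['orientation']
T=np.eye(4);T[:3,:3]=Ro.from_quat(np.r_[q[1:],q[0]]).as_matrix();T[:3,3]=s['position'];M=T@np.array(c['hand_eye'])
for d in masks_of("wrist","slab_center")[:2]:
    v,u=np.nonzero(d['pixels']);dd=(M[:3,:3]@np.linalg.inv(K)@np.c_[u,v,np.ones(len(u))].T).T
    P=(M[:3,3]+dd*((26-M[2,3])/dd[:,2])[:,None])[:,:2]
    st=(P-[489.3,137.2])@np.array([[-.118,.993],[.993,.118]]).T
    print(d['p'],len(u),'stage min/max',st.min(0),st.max(0))
cv2.imwrite('pics/%s.png'%sys.argv[1],cv2.cvtColor(im,cv2.COLOR_RGB2BGR))
E
python3 w.py e
```

```text
clock: 4.53
position: [497.9, 77.9, 34.4]
orientation: [0.003, -0.059, 0.998, -0.001]
ft_force: [-0.5, -4.7, 20.0]
width: 0.2
grip_force: 10.3
[497.9  77.9  34.4]
0.95 8500 stage min/max [-86.44925397 -30.21973836] [ 6.59624411 27.91768767]
0.75 616 stage min/max [-234.02397587   79.83709143] [-200.0429229   112.06168203]
```

View pics/e.png

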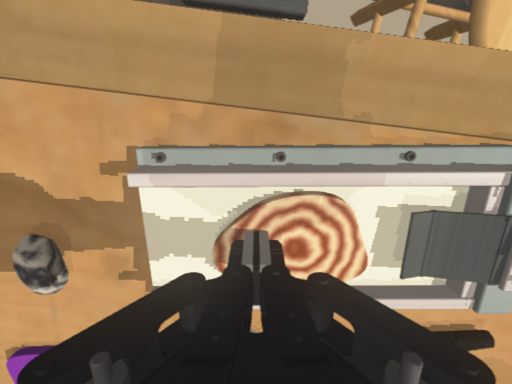

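The slab at (295,240) has moved with the tips without slipping and is centred at stage x ≈ -40. Its front is still short of the nose at (408,245). I'll keep sliding.

```bash
python3 -m jog '[{"dx":0,"dy":0.3,"dz":0,"ax":0,"ay":0,"az":0,"fingers":0},{"dx":0,"dy":0.8,"dz":0,"ax":0,"ay":0,"az":0,"fingers":0},{"dx":0,"dy":1.3,"dz":0,"ax":0,"ay":0,"az":0,"fingers":0},{"dx":0,"dy":1.8,"dz":0,"ax":0,"ay":0,"az":0,"fingers":0},{"dx":0,"dy":2.3,"dz":0,"ax":0,"ay":0,"az":0,"fingers":0},{"dx":0,"dy":2.8,"dz":0,"ax":0,"ay":0,"az":0,"fingers":0},{"dx":0,"dy":3.3,"dz":0,"ax":0,"ay":0,"az":0,"fingers":0},{"dx":0,"dy":3.8,"dz":0,"ax":0,"ay":0,"az":0,"fingers":0},{"dx":0,"dy":4.2,"dz":0,"ax":0,"ay":0,"az":0,"fingers":0},{"dx":0,"dy":4.2,"dz":0,"ax":0,"ay":0,"az":0,"fingers":0}]'; python3 w.py f
```

```text
clock: 5.47
position: [492.9, 117.8, 34.5]
orientation: [0.003, -0.058, 0.998, -0.002]
ft_force: [-0.1, -7.7, 21.5]
width: 0.4
grip_force: 10.8
[492.9 117.8  34.5]
0.61 6896 stage min/max [-46.22546393 -30.44600728] [37.67619287 28.39298745]
0.58 962 stage min/max [-203.36881927   79.66133089] [-166.64987513  113.8193102 ]
```

View pics/f.png

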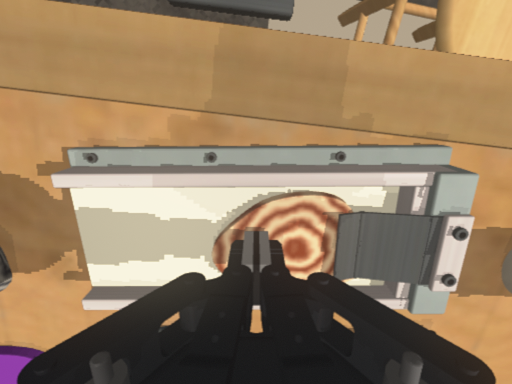

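The slab's front is under the spring (nose at pixel (337,245)) and its rear is at stage x ≈ -46. It has about 18 mm left to go.

```bash
python3 -m jog '[{"dx":0,"dy":0.3,"dz":0,"ax":0,"ay":0,"az":0,"fingers":0},{"dx":0,"dy":0.7,"dz":0,"ax":0,"ay":0,"az":0,"fingers":0},{"dx":0,"dy":1.1,"dz":0,"ax":0,"ay":0,"az":0,"fingers":0},{"dx":0,"dy":1.4,"dz":0,"ax":0,"ay":0,"az":0,"fingers":0},{"dx":0,"dy":1.6,"dz":0,"ax":0,"ay":0,"az":0,"fingers":0},{"dx":0,"dy":1.6,"dz":0,"ax":0,"ay":0,"az":0,"fingers":0}]'; python3 -m jog '[{"dx":0,"dy":0.1,"dz":0,"ax":0,"ay":0,"az":0,"fingers":0},{"dx":0,"dy":0.2,"dz":0,"ax":0,"ay":0,"az":0,"fingers":0},{"dx":0,"dy":0.2,"dz":0,"ax":0,"ay":0,"az":0,"fingers":0}]';python3 w.py g
```

```text
clock: 6.07
position: [491.0, 133.7, 34.5]
orientation: [0.003, -0.058, 0.998, -0.002]
ft_force: [-0.8, -7.5, 21.5]
width: -0.1
grip_force: 10.8
clock: 6.32
position: [490.8, 135.2, 34.5]
orientation: [0.003, -0.057, 0.998, -0.002]
ft_force: [-1.1, -8.2, 21.8]
width: -0.2
grip_force: 10.9
[490.8 135.2  34.5]
0.92 4885 stage min/max [-28.79738198 -30.44462806] [53.30208286 27.68358337]
0.74 815 stage min/max [-185.98519303   80.41904129] [-156.59329262  113.69978824]
```

```bash
python3 -m jog '[{"dx":0,"dy":0.1,"dz":0,"ax":0,"ay":0,"az":0,"fingers":0},{"dx":0,"dy":0.2,"dz":0,"ax":0,"ay":0,"az":0,"fingers":0},{"dx":0,"dy":0.2,"dz":0,"ax":0,"ay":0,"az":0,"fingers":0}]'; python3 -m jog '[{"dx":0,"dy":0.1,"dz":0,"ax":0,"ay":0,"az":0,"fingers":0},{"dx":0,"dy":0.2,"dz":0,"ax":0,"ay":0,"az":0,"fingers":0},{"dx":0,"dy":0.2,"dz":0,"ax":0,"ay":0,"az":0,"fingers":0}]';python3 w.py g2
```

```text
clock: 6.67
position: [490.6, 136.5, 34.5]
orientation: [0.003, -0.057, 0.998, -0.003]
ft_force: [-0.1, -9.5, 21.9]
width: 0.2
grip_force: 11.0
clock: 6.92
position: [490.6, 136.7, 34.5]
orientation: [0.003, -0.056, 0.998, -0.004]
ft_force: [0.4, -11.1, 23.0]
width: -0.0
grip_force: 11.2
[490.6 136.7  34.5]
0.75 831 stage min/max [-185.28604339   80.49603113] [-155.907874    113.87745126]
0.59 4489 stage min/max [-26.78719914 -29.90775332] [52.59738979 24.01812908]
```

View pics/g2.png

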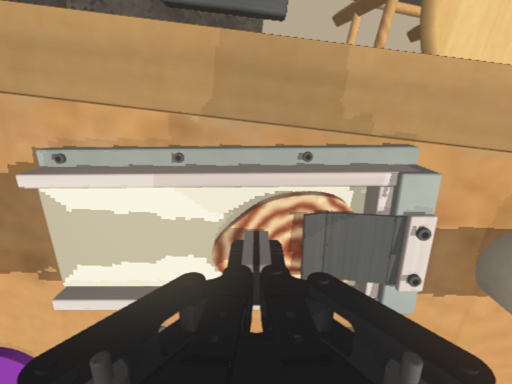

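The tips have stalled at y ≈ 136.7 while the force rises. The rear edge is at stage x ≈ -27 to -28, which fits contact with the end stop. One more nudge to seat it, then relax the push and lift.

```bash
python3 -m jog '[{"dx":0,"dy":0.2,"dz":0,"ax":0,"ay":0,"az":0,"fingers":0},{"dx":0,"dy":0.3,"dz":0,"ax":0,"ay":0,"az":0,"fingers":0},{"dx":0,"dy":0.3,"dz":0,"ax":0,"ay":0,"az":0,"fingers":0}]'; python3 -m jog '[{"dx":0,"dy":0,"dz":-0.3,"ax":0,"ay":0,"az":0,"fingers":0},{"dx":0,"dy":0,"dz":-0.8,"ax":0,"ay":0,"az":0,"fingers":0},{"dx":0,"dy":0,"dz":-2,"ax":0,"ay":0,"az":0,"fingers":0},{"dx":0,"dy":0,"dz":-5,"ax":0,"ay":0,"az":0,"fingers":0},{"dx":0,"dy":-4,"dz":-8,"ax":0,"ay":0,"az":0,"fingers":0},{"dx":0,"dy":-8,"dz":-8,"ax":0,"ay":0,"az":0,"fingers":0},{"dx":0,"dy":-8,"dz":-8,"ax":0,"ay":0,"az":0,"fingers":0},{"dx":0,"dy":-8,"dz":-8,"ax":0,"ay":0,"az":0,"fingers":0}]';python3 w.py i; python3 - <<'E'
from h import *
from workcell import masks_of,pinpoint
a=optics.snapshot("scene");b=optics.snapshot("top")
print([(np.round(d['centre'],1),round(d['p'],2)) for d in pinpoint("top","slab_center")[:4]],[(np.round(d['centre'],1),round(d['p'],2)) for d in pinpoint("top","home")[:2]])
x,y=proj("scene",[489,137,25])[0].astype(int);x2,y2=proj("top",[489,137,25])[0].astype(int)
f=lambda im,x,y:cv2.resize(im[y-50:y+50,max(x-65,0):x+65],(780,600),interpolation=cv2.INTER_CUBIC)
cv2.imwrite('pics/j.png',cv2.cvtColor(np.vstack([cv2.resize(f(a,x,y),(390,300)),cv2.resize(f(b,x2,y2),(390,300))]),cv2.COLOR_RGB2BGR))
E
```

```text
clock: 7.27
position: [490.5, 137.0, 34.5]
orientation: [0.002, -0.055, 0.998, -0.006]
ft_force: [1.1, -15.6, 23.8]
width: 0.2
grip_force: 11.5
clock: 7.93
position: [497.1, 63.3, 111.9]
orientation: [0.001, -0.056, 0.998, -0.001]
ft_force: [0.2, 0.9, 0.1]
width: -0.2
grip_force: 0.0
[497.1  63.3 111.9]
0.77 2672 stage min/max [-288.50919177  -81.3468719 ] [-247.46790948  -17.4242977 ]
0.71 1352 stage min/max [-242.5249239   87.162244 ] [-159.67253862  138.85165309]
[(array([651.1, -60. ,   7.2]), 0.98), (array([ 474.1, -172. ,    5.7]), 0.8), (array([488.7, 154. ,  26.9]), 0.79)] []
```

View pics/i.png

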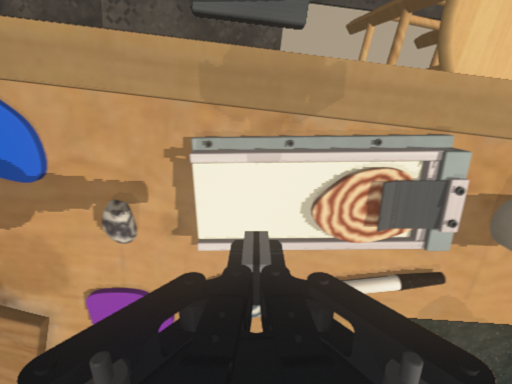

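View pics/j.png

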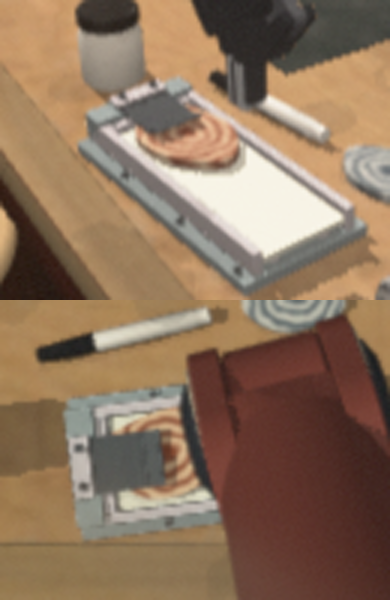

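The slab sits under the spring in both views and the spring is lifted. I'll check the gap to the end stop numerically and in an enlarged crop before handing in.

```bash
python3 - <<'E'
from h import *
from workcell import r
from scipy.spatial.transform import Rotation as Ro
s=r.sense();c=optics.get_calibration("wrist");K=np.array(c['mtx']);q=s['orientation']
T=np.eye(4);T[:3,:3]=Ro.from_quat(np.r_[q[1:],q[0]]).as_matrix();T[:3,3]=s['position'];M=T@np.array(c['hand_eye'])
im=optics.snapshot("wrist")
def st(u,v,z):
    d=M[:3,:3]@np.linalg.inv(K)@[u,v,1];P=(M[:3,3]+d*((z-M[2,3])/d[2]))[:2]-[489.3,137.2]
    return np.round(P@np.array([[-.118,.993],[.993,.118]]).T,1)
hsv=cv2.cvtColor(im,cv2.COLOR_RGB2HSV).astype(int);m=np.zeros(im.shape[:2],bool);m[160:245,290:425]=hsv[160:245,290:425,1]>70
v,u=np.nonzero(m);i=u.argmin();print('rear',u[i],v[i],st(u[i],v[i],31),'front vis',u.max(),v[u.argmax()],st(u.max(),v[u.argmax()],31))
print('platen rear',st(194,200,24))
cv2.imwrite('pics/k.png',cv2.cvtColor(cv2.resize(im[130:260,300:480],None,fx=4.4,fy=4.4,interpolation=cv2.INTER_CUBIC),cv2.COLOR_RGB2BGR))
E
```

```text
rear 303 211 [-28.2   6.6] front vis 405 182 [ 53.7 -19.1]
platen rear [-121.3   -0.4]
```

View pics/k.png

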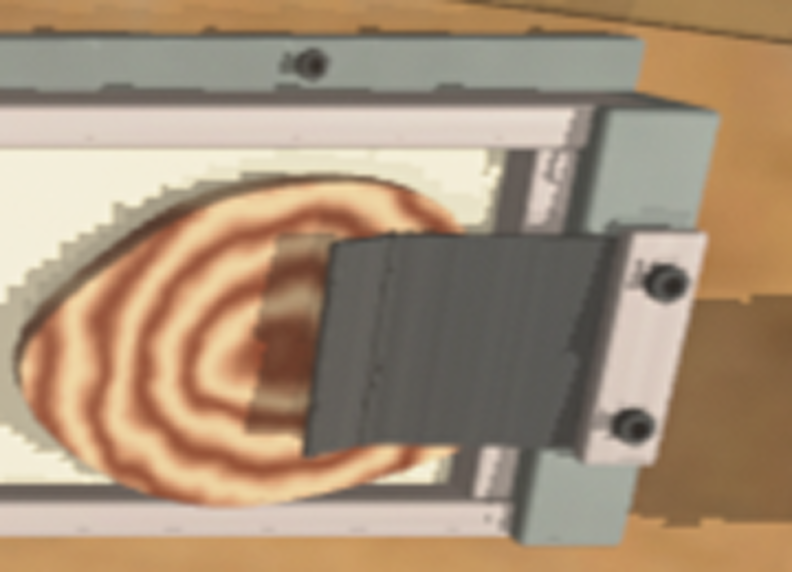

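The rear edge measures stage x = -28.2, where -28 means home. The slab lies under the spring, straight in the channel, and the robot is clear.

```bash
python3 -c "
from workcell import r
s=r.sense();print(s['clock'],s['ft_force']);print(r.close_job())"
```

```text
8.2833 [-0.3462843   0.15357835  0.24740944]
the job is handed in; nothing more can be done
None
```

I pressed the agate slab down, slid it under the leaf spring until it stalled, taken as the end stop (rear edge at stage x ≈ -28 mm, as expected at home), let go, and handed the job in at 8.3 s; the stop contact itself is hidden under the spring.

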